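# Brace the screw jar with a dowel and unscrew its cap

## Robot

A 6-joint arm with a two-finger parallel gripper is mounted at the origin on the work surface. World frame = base frame: x ahead of the robot, y to its left, z up, the work surface at z = 0. Lengths are in m, angles in rad, forces in N, time in s.
With the tool pointing down it reaches from about 0.375 to 0.975 m from the base axis. Payload 3.8 kg.
Tool frame: the origin (TCP) lies at the very end of the fingers, on their centre line; the grasp point (between the pads) lies 19 mm behind it (bot.pinch_z is the distance from the TCP to the grasp point, in m); x points along the fingers, y is the direction in which the jaws open and shut, and the axes are right-handed (so a half turn about x gives the same grasp; the last joint's range is limited). The gripper opens to 85 mm and grips with 20 to 120 N. Pads are 22 mm wide; open, the fingers measure 114 mm over their backs; the gripper's body (76 mm by 85 mm) begins 54 mm behind the grasp point. The pads swing forward as they close: fully open they stand 13 mm farther back than shut.
Start: joints at [1.186, 0.264, 1.604, -0, 1.274, -0.037], TCP at [0.23, 0.635, 0.231] pointing down, gripper open.
Joint ranges: [-2.63, 2.63], [-0.94, 2.18], [0.31, 2.57], [-1.31, 4.45], [0, 2.66], [-2.55, 2.55]. Speed limits (rad/s): [2.57, 2.57, 3.14, 3.14, 3.14, 3.14].

## Interface

Orientations are given as a rotation vector (axis times angle).
In Python, from workcell import monitor, imaging, finish_job, bot gives the robot as it stands.
- The arm moves only by the tool jog_arm, never from a script. Its argument "rows" is a list of rows, each a list of 7 numbers: the shift along the tool's x, y, z in m, then the turn, a rotation vector about the tool's x, y, z in rad, then the opening in per cent of the stroke, from 0 (shut) to 100 (fully open). A call has 1 to 20 rows; each row is the pose to reach, as a shift and turn from the pose measured when the call began, along the tool's axes at that moment; what a row does not reach only later rows make up. A row lasts 1/10 s, in which the tool goes at most 50 mm and 8.59 degrees, less where a joint would pass 70% of its speed; a pose out of reach is approached as far as the arm can. A call with a gripper value outside its range is refused whole. The fingers move at their own pace and stop on an object; "force" is the grip in N (left out, the last holds). Time passes only in rows, so rows that repeat a pose let the fingers close. It gives the time, the measured TCP pose, the force and the opening at its end, in the units of the state.
- monitor.read_state(): the state, without advancing time (a new reading comes with each control period).
- imaging.read_camera(name): name is "scene" or "top"; returns the picture (400x640x3 uint8, blue, green, red); there is no depth.
- imaging.camera_params(name): a dict with "fx", "fy", "cx", "cy" (pixels), "T" (4x4, takes a point from camera to world coordinates). Camera axes: x right, y down, z forward; pixel columns grow to the right and rows downward; lengths in m; the calibration is good to about 2 mm. A picture is of the moment at which its call begins. camera_params takes no time and is no camera call.
- finish_job(): hands the job in, once; it reports no verdict.
The state is a dict: "time": time; "q": joint angles; "joint_vel": joint speeds; "joint_torque": joint torques, N m; "tool_pos": TCP position; "tcp_rot": TCP orientation; "wrist_force": force on the tool from outside, world axes, zero at the start; "torque": the same for the moment, N m; "width": opening from 0.0 (shut) to 1.0 (fully open).
Only numpy, scipy, OpenCV 4.12 (cv2) and the standard library are available. Lean on these libraries where they do the work, as an engineer would, in place of code of your own. Each camera call takes 0.05 s, during which the arm holds its last target. There are 200 camera calls.

## Task

Take the wooden dowel from its slanted rest and stand it upright, fully home, in the small round hole of the plywood board, so that it stops the jar's handle from swinging round. Then unscrew the tight yellow cap of the jar anticlockwise until its threads let go, without lifting the jar out of its well, and finish holding the cap in the gripper, level and still, a few centimetres straight above its jar. Leave the dowel standing in its hole and the tin, the tape measure and the screwdriver where they are.

Things in the scene. Friction and masses are not known exactly. Their poses are not given: they have to be found in the camera images.
- board: Fixed plywood opening board, 150 (its x) x 220 (its y) x 40 mm high, lying level on the table; origin at the centre of its underside. Its top has a round well, 93 mm wide and 30 mm deep, centred at its own (0, -40) mm, in which the jar stands, and the small dowel hole.
- dowel_hole (a point): Centre of the mouth of the dowel hole, 40 mm above the table, at the board's own (0, +36) mm, 76 mm from the axis of the jar well. The hole is vertical, 20 mm wide, 30 mm deep, with a 2 mm chamfer.
- rest: Fixed wooden rest for the dowel, base 130 (x) x 80 (y) mm; origin at the centre of its underside. A channel rises from it, slanting 30 degrees from vertical towards the rest's own -x, about towards the robot. The dowel lies in it, held at the sides (7 mm thick side rails 18 mm apart, reaching 78 mm up from the dowel's foot); the upper 47 mm of the dowel stand free.
- dowel_center (a point): Centre of the loose dowel: round beech rod, 16 mm thick, 125 mm long, 50 g, red near its top. Axes: z along the rod towards the red top end. At the start it leans 30 degrees from vertical in the rest.
- dowel_foot (a point): Centre of the foot end of the dowel, the end that goes into the hole, 62.5 mm from its centre. 10 mm above the table when fully home in the hole.
- jar: Loose glass jar of screws, about 0.6 kg, upright in the well (foot 10 mm above the table); origin at the centre of its underside; x axis towards its handle. Body 90 mm wide, 88 mm high, shoulder to 99 mm, neck to 124 mm. The jar turns easily on the waxed floor of the well and, the cap being tight (about 0.4 N m), goes round with it until its handle meets the standing dowel.
- jar_handle (a point): Middle of the jar's handle, 70 mm from the jar's axis, 61 mm above its underside. Green glass loop of 10 mm bars, reaching 97 mm out from the axis, 43 to 79 mm above the jar's underside. At the start it lies 16 to 30 degrees clockwise (from above, about the jar's axis) of the dowel hole; against the standing dowel it is about 10 degrees from it.
- jar_mouth (a point): Centre of the jar's mouth (top of the neck), 124 mm above the jar's underside; jar's axes.
- cap_center (a point): Centre (half-way up) of the loose yellow screw cap: 64 mm across its 12 flats (one every 30 degrees, one at the stripe's end), 22 mm high, 45 g. Its x axis runs along its black stripe. Screwed on, it lies 119 mm above the jar's underside, 129 mm above the table, lower edge 11 mm below it.
- cap_stripe (a point): Outer end of the cap's black stripe, on the rim, 32 mm from the axis, half-way up. Tight: within 12 degrees of the handle's direction. Three short threads: turned anticlockwise from above, the cap is free with the stripe 35 to 85 degrees anticlockwise of the handle (60 is best) and catches again beyond. Its springy seal pushes it up with about 18 N, at most 3 mm once free.
- tin: Bystander: blue tin, 72 mm wide, 85 mm high; origin at the centre of its underside.
- driver: Bystander: screwdriver lying on the table.
- tape: Bystander: orange tape measure, 68 x 34 x 62 mm; origin at the centre of its underside.

How it is judged:
On the way, in this order (a step that is already met when the one before it is completed fails the run):
1. the dowel stands upright, let go, fully home in the hole, with the cap still tight (horizontal distance between dowel_foot and dowel_hole below 0.008 m and height (world z) of dowel_foot below 0.014 m and angle between dowel_center's own z axis and vertical below 0.17 rad and contact force between the fingers and dowel below 0.1 N and angle between the x axis of cap_center and the x axis of jar, either way round below 0.4 rad), for 0.2 s.
2. the cap is unscrewed: turned more than 30 degrees on the jar, the jar still in its well and the dowel in its hole (angle between the x axis of cap_center and the x axis of jar, either way round above 0.52 rad and height (world z) of jar below 0.018 m and height (world z) of dowel_foot below 0.016 m), for 0.1 s.
At the end, for the whole second after the job is handed in: The gripper holds the cap still and level (within 0.2 rad), centred over the jar's mouth within 25 mm, clear of the jar, its centre 15 to 90 mm above the mouth (lower edge 4 to 79 mm); the jar stands upright in the well; the dowel stands upright (within 0.17 rad) and fully home in its hole (z of cap_center in the frame of jar_mouth between 0.015 and 0.09 m and horizontal distance between cap_center and jar_mouth below 0.025 m and angle between cap_center's own z axis and vertical below 0.2 rad and contact force between the fingers and cap above 1 N and contact force between cap and jar below 0.1 N and contact force between cap and dowel below 0.1 N and linear speed of cap below 0.03 m/s and height (world z) of jar below 0.015 m and angle between jar's own z axis and vertical below 0.08 rad and horizontal distance between dowel_foot and dowel_hole below 0.008 m and height (world z) of dowel_foot below 0.014 m and angle between dowel_center's own z axis and vertical below 0.17 rad); the arm keeps its last pose, push and grip.
It fails at once if the jar is lifted out of its well by 12 mm or tipped over 0.2 rad (height (world z) of jar above 0.022 m or angle between jar's own z axis and vertical above 0.2 rad).
It fails at once if a bystander is shifted more than 25 mm (distance of any of tin, driver, tape from where it was at the start of the episode above 0.025 m).
It also fails if it takes over 51 s, if anything falls off the work surface, if the arm or the gripper's body presses on something with over 40 N, if the wrist force passes 120 N, or if a joint passes its speed limit or range.

## Working session

There is one attempt and no reset: what is moved stays moved. The work goes in short steps, Python scripts to look and compute and a tool call to move; the robot and the scene stay as the last step left them, time stands still between calls to the robot, and variables do not carry over. Pictures are saved under pics/ and viewed, about 8 in all and at most 12, crops included, and the job is handed in when it is done.

Besides the shell and the picture viewer there is one more tool, called after "Call:" as a command line: name --pt "numbers of a row" for each row, then --argument value for the rest. jog_arm: Moves the arm, as the interface text tells. Its arguments: {"type":"object","properties":{"rows":{"type":"array","items":{"type":"array","items":{"type":"number"}}},"force":{"type":"number"}},"required":["rows"]}

```bash
ls; mkdir -p pics; python3 - <<'E'
from workcell import monitor, imaging, bot
import cv2,numpy as np
np.set_printoptions(precision=4,suppress=True)
for n in("scene","top"):
    cv2.imwrite(f"pics/{n}0.png",imaging.read_camera(n)); p=imaging.camera_params(n)
    print(n,p["fx"],p["fy"],p["cx"],p["cy"]);print(np.array(p["T"]))
print(monitor.read_state()); print(bot.pinch_z,[a for a in dir(bot) if a[0]!='_'])
E
```

```text
pics
scene 453.1831705775006 453.1831705775006 329.5124691461127 199.48868053734395
[[-0.0016  0.6828 -0.7306  1.4036]
 [ 0.9998  0.0142  0.0111 -0.0666]
 [ 0.0179 -0.7305 -0.6827  0.8229]
 [ 0.      0.      0.      1.    ]]
top 461.96258454146147 461.96258454146147 320.0030002315745 203.94936763014812
[[ 0.0018 -0.9873  0.1588  0.4244]
 [-0.9998  0.0013  0.0193 -0.0554]
 [-0.0192 -0.1588 -0.9871  1.4051]
 [ 0.      0.      0.      1.    ]]
{'time': 0.1, 'q': array([ 1.1861,  0.2647,  1.6052,  0.    ,  1.2737, -0.0369]), 'joint_vel': array([ 0.0005, -0.0011, -0.0049,  0.    , -0.0011, -0.0005]), 'joint_torque': array([ -0.0004, -51.6712, -36.8593,  -0.0001,   0.0063,   0.    ]), 'tool_pos': array([0.2298, 0.634 , 0.2301]), 'tcp_rot': array([ 0.2714,  1.5539, -0.2745]), 'wrist_force': array([-0.059 , -0.3824, -0.536 ]), 'torque': array([ 0.0083, -0.0373, -0.0046]), 'width': 0.9984062313667954}
0.0187 ['MotionError', 'pinch_z']
```

View pics/scene0.png

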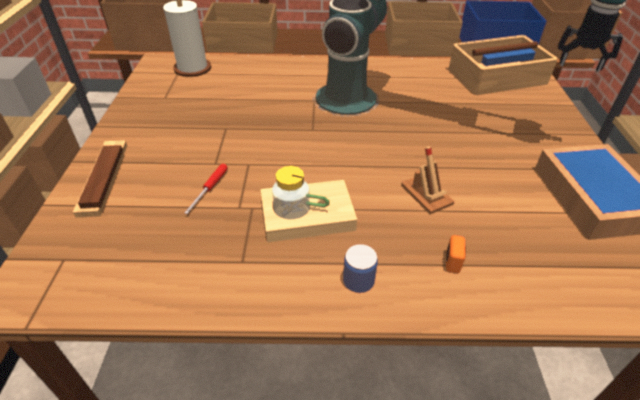

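View pics/top0.png

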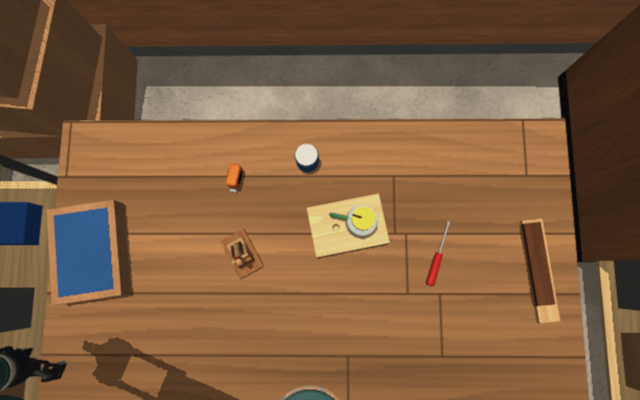

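The top view shows the rest near (241,254), the hole near (336,227), the cap near (363,218) and the board corners around it. In the scene view the dowel top is near (428,151) and the cap near (290,175). I'll enlarge these areas to get sub-pixel positions.

```bash
python3 - <<'E'
import cv2,numpy as np
t=cv2.imread("pics/top0.png");s=cv2.imread("pics/scene0.png")
def c(im,x,y,w,h,k): return cv2.resize(im[y:y+h,x:x+w],None,fx=k,fy=k,interpolation=cv2.INTER_CUBIC)
W=np.zeros((600,800,3),np.uint8)
def put(im,x,y): W[y:y+im.shape[0],x:x+im.shape[1]]=im
put(c(t,300,190,96,72,5),0,0)      # top board 480x360
put(c(t,216,226,52,54,5),500,0)     # top rest 260x270
put(c(s,255,160,105,80,4),0,362)   # scene board: 420x238? 
put(c(s,398,144,60,70,4),500,300)
cv2.imwrite("pics/crop0.png",W)
E
```

```text
Traceback (most recent call last):
ValueError: could not broadcast input array from shape (320,420,3) into shape (238,420,3)
```

```bash
python3 - <<'E'
import cv2,numpy as np
t=cv2.imread("pics/top0.png");s=cv2.imread("pics/scene0.png")
def c(im,x,y,w,h,k): return cv2.resize(im[y:y+h,x:x+w],None,fx=k,fy=k,interpolation=cv2.INTER_CUBIC)
W=np.zeros((600,800,3),np.uint8)
def put(im,x,y): W[y:y+im.shape[0],x:x+im.shape[1]]=im
put(c(t,300,190,96,72,5),0,0)
put(c(t,216,226,52,54,5),500,0)
put(c(s,255,160,105,58,4),0,364)
put(c(s,398,144,60,70,4),500,300)
cv2.imwrite("pics/crop0.png",W)
E
```

```text
(no output)
```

View pics/crop0.png

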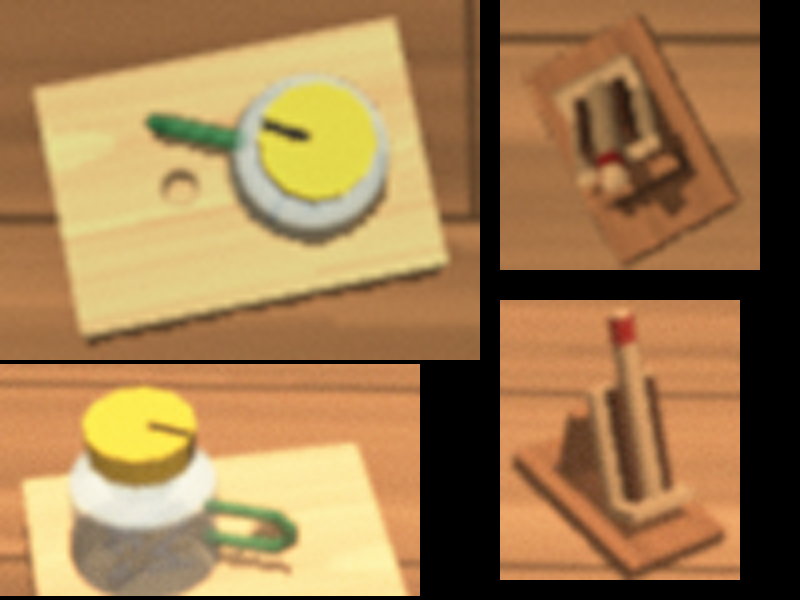

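```bash
cat > h.py <<'E'
import numpy as np,cv2
from workcell import monitor,imaging,bot
from scipy.spatial.transform import Rotation as R
np.set_printoptions(precision=4,suppress=True)
def ray(n,uv):
    p=imaging.camera_params(n);T=np.array(p["T"]);d=T[:3,:3]@[(uv[0]-p["cx"])/p["fx"],(uv[1]-p["cy"])/p["fy"],1]
    return T[:3,3],d/np.linalg.norm(d)
def atz(n,uv,z):
    o,d=ray(n,uv);return o+d*(z-o[2])/d[2]
def tri(a,b):
    o1,d1=ray("top",a);o2,d2=ray("scene",b)
    s=np.linalg.lstsq(np.c_[d1,-d2],o2-o1,rcond=None)[0];p,q=o1+s[0]*d1,o2+s[1]*d2
    return (p+q)/2,np.linalg.norm(p-q)
def proj(n,X):
    p=imaging.camera_params(n);T=np.array(p["T"]);c=T[:3,:3].T@(np.array(X)-T[:3,3])
    return np.array([p["fx"]*c[0]/c[2]+p["cx"],p["fy"]*c[1]/c[2]+p["cy"]])
def tool():
    s=monitor.read_state();return s["tool_pos"],R.from_rotvec(s["tcp_rot"])
def move(pos,Rt):
    "target TCP pose -> row shift, turn"
    p,r=tool();return (r.inv().apply(np.array(pos)-p)),(r.inv()*Rt).as_rotvec()
E
python3 - <<'E'
from h import *
tc=lambda u,v,x0=300,y0=190,k=5,ox=0,oy=0:((u-ox+.5)/k-.5+x0,(v-oy+.5)/k-.5+y0)
C=np.array([atz("top",tc(*p),.04) for p in[(35,90),(397,17),(447,262),(82,335)]])
print("board corners",C[:,:2].tolist(), "centre",C.mean(0),[np.linalg.norm(C[i]-C[i-1]) for i in range(4)])
h=atz("top",tc(181,186),.04);cap=atz("top",tc(318,140),.14);st=atz("top",tc(263,123),.14);hd=atz("top",tc(155,123),.071)
print("hole",h,"cap",cap,"stripe",st,"hand end",hd)
w=C[0]+C[3]-C[1]-C[2];w/=np.linalg.norm(w); c=C.mean(0);print("y axis",w,"hole from board",c+.036*w,"well",c-.04*w)
ang=lambda v:np.degrees(np.arctan2(v[1],v[0]))
print("ang hole",ang(w),ang(h-cap),"handle",ang(hd-cap),"stripe",ang(st-cap))
r=lambda u,v:tc(u,v,216,226,5,500,0); s=lambda u,v:tc(u,v,398,144,4,500,300)
B=np.array([atz("top",r(*p),.01) for p in[(525,80),(640,15),(740,200),(625,262)]]);print("rest",B.mean(0),[np.linalg.norm(B[i]-B[i-1]) for i in range(4)])
xa=B[0]+B[1]-B[2]-B[3];print("rest x ang",ang(xa))
print("dowel top",tri(r(612,182),s(622,313)))
sb=lambda u,v:tc(u,v,255,160,4,0,364)
print("cap scene",atz("scene",sb(140,424),.14), "neck of stripe",atz("scene",sb(195,435),.14))
E
```

```text
board corners [[0.6329924190343615, 0.011331140920274103], [0.6770107190715258, -0.20556294378644674], [0.530201937575157, -0.2322456850099953], [0.4872304251400792, -0.017258585276843964]] centre [ 0.5819 -0.1109  0.04  ] [np.float64(0.14853932579644688), np.float64(0.22131573536223761), np.float64(0.14921389681812955), np.float64(0.2192396039328433)]
hole [ 0.5752 -0.0758  0.04  ] cap [ 0.5897 -0.1498  0.14  ] stripe [ 0.5991 -0.1197  0.14  ] hand end [ 0.6087 -0.0603  0.071 ]
y axis [-0.1975  0.9803  0.    ] hole from board [ 0.5748 -0.0756  0.04  ] well [ 0.5898 -0.1501  0.04  ]
ang hole 101.3881806406102 101.00207102133614 handle 77.97965127730559 stripe 72.56279850753769
rest [0.4983 0.2068 0.01  ] [np.float64(0.1263036667200002), np.float64(0.07942156485788648), np.float64(0.12830719005025257), np.float64(0.07754114587569118)]
rest x ang 30.029792875657765
dowel top (array([0.468 , 0.1945, 0.1369]), np.float64(0.002073299674779923))
cap scene [ 0.5896 -0.149   0.14  ] neck of stripe [ 0.5988 -0.1164  0.14  ]
```

Both views agree to within about 2 mm. The hole is at (0.575,-0.076), the cap at (0.590,-0.150), and the dowel top at (0.468,0.195,0.137), leaning along 210°. Next is the dowel approach.

```bash
cat >> h.py <<'E'
a=np.radians(210);U=np.array([.5*np.cos(a),.5*np.sin(a),np.cos(np.pi/6)])
TOP=np.array([.468,.1945,.1369]);FOOT=TOP-.125*U
def Rt(x,y):
    x=np.array(x,float);x/=np.linalg.norm(x);y=np.array(y,float);y-=x*(x@y);y/=np.linalg.norm(y)
    return R.from_matrix(np.c_[x,y,np.cross(x,y)])
def hd(deg): return [np.cos(np.radians(deg)),np.sin(np.radians(deg)),0]
def show(l,pos,R_):
    d,t=move(pos,R_);print(l,d,t,"deg",np.degrees(np.linalg.norm(t)))
E
python3 - <<'E'
from h import *
p,r=tool();print(p,r.as_matrix())
for d in(120,300):
    for b in(.176,.086): show((d,b),FOOT+b*U,Rt(-U,hd(d)))
E
```

```text
[0.2298 0.634  0.2301] [[-0.0008  0.3409  0.9401]
 [-0.0019  0.9401 -0.3409]
 [-1.     -0.002  -0.0001]]
(120, 0.176) [ 0.0497 -0.3514  0.3573] [-0.8505 -0.4907  0.2298] deg 57.77830471845798
(120, 0.086) [ 0.1276 -0.3168  0.3863] [-0.8505 -0.4907  0.2298] deg 57.77830471845798
(300, 0.176) [ 0.0497 -0.3514  0.3573] [2.2073 0.2776 0.5927] deg 131.9108658730222
(300, 0.086) [ 0.1276 -0.3168  0.3863] [2.2073 0.2776 0.5927] deg 131.9108658730222
```

Call:
jog_arm --pt "0.0497 -0.3514 0.3573 -0.8505 -0.4907 0.2298 100" --pt "0.0497 -0.3514 0.3573 -0.8505 -0.4907 0.2298 100" --pt "0.0497 -0.3514 0.3573 -0.8505 -0.4907 0.2298 100" --pt "0.0497 -0.3514 0.3573 -0.8505 -0.4907 0.2298 100" --pt "0.0497 -0.3514 0.3573 -0.8505 -0.4907 0.2298 100" --pt "0.0497 -0.3514 0.3573 -0.8505 -0.4907 0.2298 100" --pt "0.0497 -0.3514 0.3573 -0.8505 -0.4907 0.2298 100" --pt "0.0497 -0.3514 0.3573 -0.8505 -0.4907 0.2298 100" --pt "0.0497 -0.3514 0.3573 -0.8505 -0.4907 0.2298 100" --pt "0.0497 -0.3514 0.3573 -0.8505 -0.4907 0.2298 100" --pt "0.0497 -0.3514 0.3573 -0.8505 -0.4907 0.2298 100" --pt "0.0497 -0.3514 0.3573 -0.8505 -0.4907 0.2298 100" --pt "0.0497 -0.3514 0.3573 -0.8505 -0.4907 0.2298 100" --pt "0.0497 -0.3514 0.3573 -0.8505 -0.4907 0.2298 100" --pt "0.0497 -0.3514 0.3573 -0.8505 -0.4907 0.2298 100" --pt "0.0497 -0.3514 0.3573 -0.8505 -0.4907 0.2298 100"

```text
time: 1.7
tool_pos: [0.4452, 0.1832, 0.181]
tcp_rot: [-0.276, 1.022, 0.477]
wrist_force: [0.1, -0.2, -0.3]
width: 1.0
```

```bash
python3 - <<'E'
from h import *
s=monitor.read_state();print(s["time"],s["q"],s["tool_pos"],FOOT+.176*U)
for b in(.176,.086): show(b,FOOT+b*U,Rt(-U,hd(120)))
a,b=imaging.read_camera("top"),imaging.read_camera("scene")
c=lambda im,x,y,w,h,k:cv2.resize(im[y:y+h,x:x+w],None,fx=k,fy=k,interpolation=cv2.INTER_CUBIC)
cv2.imwrite("pics/appr.png",np.hstack([c(a,190,210,95,110,4),c(b,375,80,95,110,4)]))
E
```

```text
1.7 [ 0.2338 -0.4098  2.4143  0.2421  0.6465 -2.0211] [0.4452 0.1832 0.181 ] [0.4459 0.1817 0.1811]
0.176 [-0.0001 -0.0016 -0.0001] [ 0.0028 -0.0002 -0.0016] deg 0.18697312655388754
0.086 [ 0.0899 -0.0018 -0.0001] [ 0.0028 -0.0002 -0.0016] deg 0.18697312655388754
```

View pics/appr.png

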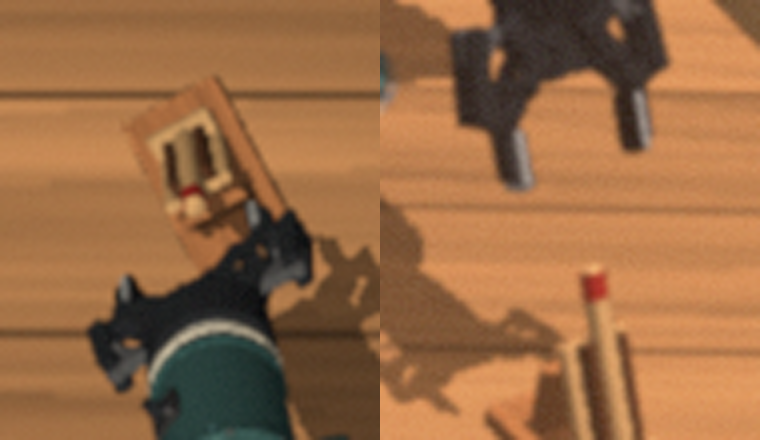

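The picture shows the fingers straddling the dowel's axis: the tip midpoint is at (578,168), and the axis extended passes through (576,168). I'll advance along it and close.

Call:
jog_arm --pt "0.04 -0.0015 0 0 0 0 100" --pt "0.07 -0.0015 0 0 0 0 100" --pt "0.09 -0.0015 0 0 0 0 100" --pt "0.09 -0.0015 0 0 0 0 100" --pt "0.09 -0.0015 0 0 0 0 0" --pt "0.09 -0.0015 0 0 0 0 0" --pt "0.09 -0.0015 0 0 0 0 0" --pt "0.09 -0.0015 0 0 0 0 0" --pt "0.09 -0.0015 0 0 0 0 0" --pt "0.09 -0.0015 0 0 0 0 0" --pt "0.09 -0.0015 0 0 0 0 0" --pt "0.09 -0.0015 0 0 0 0 0" --force 60

```text
time: 3.0
tool_pos: [0.4871, 0.2033, 0.1051]
tcp_rot: [-0.277, 1.017, 0.475]
wrist_force: [0.2, -7.6, 4.5]
width: 0.171
```

Call:
jog_arm --pt "-0.02 0 0 0 0 0 0" --pt "-0.05 0 0 0 0 0 0" --pt "-0.08 0 0 0 0 0 0" --pt "-0.11 0 0 0 0 0 0" --pt "-0.11 0 0 0 0 0 0" --pt "-0.11 0 0 0 0 0 0"

```text
time: 3.6
tool_pos: [0.4394, 0.1757, 0.2011]
tcp_rot: [-0.277, 1.015, 0.474]
wrist_force: [0.1, -0.3, -1.4]
width: 0.169
```

```bash
python3 - <<'E'
from h import *
s=monitor.read_state();print(s["time"],s["q"],s["wrist_force"],s["width"])
H=np.array([.575,-.0757,0])
show("up here",tool()[0]+[0.02,-.05,.08],Rt([0,0,-1],hd(11.4)))
show("over hole",H+[0,0,.175],Rt([0,0,-1],hd(11.4)))
E
```

```text
3.6 [ 0.2169 -0.4592  2.4069  0.2354  0.6974 -2.0224] [ 0.0562 -0.2802 -1.4473] 0.1691320136846222
up here [-0.0727 -0.0536  0.0337] [ 1.8471  0.3635 -0.4984] deg 111.58026224207154
over hole [ 0.0192 -0.2854 -0.0213] [ 1.8471  0.3635 -0.4984] deg 111.58026224207154
```

Call:
jog_arm --pt "-0.0241 -0.2854 0.0037 1.8471 0.3635 -0.4984 0" --pt "-0.0241 -0.2854 0.0037 1.8471 0.3635 -0.4984 0" --pt "-0.0241 -0.2854 0.0037 1.8471 0.3635 -0.4984 0" --pt "-0.0241 -0.2854 0.0037 1.8471 0.3635 -0.4984 0" --pt "-0.0241 -0.2854 0.0037 1.8471 0.3635 -0.4984 0" --pt "-0.0241 -0.2854 0.0037 1.8471 0.3635 -0.4984 0" --pt "-0.0241 -0.2854 0.0037 1.8471 0.3635 -0.4984 0" --pt "-0.0241 -0.2854 0.0037 1.8471 0.3635 -0.4984 0" --pt "-0.0241 -0.2854 0.0037 1.8471 0.3635 -0.4984 0" --pt "-0.0241 -0.2854 0.0037 1.8471 0.3635 -0.4984 0" --pt "-0.0241 -0.2854 0.0037 1.8471 0.3635 -0.4984 0" --pt "-0.0241 -0.2854 0.0037 1.8471 0.3635 -0.4984 0" --pt "-0.0241 -0.2854 0.0037 1.8471 0.3635 -0.4984 0" --pt "-0.0241 -0.2854 0.0037 1.8471 0.3635 -0.4984 0" --pt "-0.0241 -0.2854 0.0037 1.8471 0.3635 -0.4984 0" --pt "-0.0241 -0.2854 0.0037 1.8471 0.3635 -0.4984 0" --pt "-0.0241 -0.2854 0.0037 1.8471 0.3635 -0.4984 0"

```text
time: 5.3
tool_pos: [0.5741, -0.0755, 0.2245]
tcp_rot: [1.06, 1.298, -1.06]
wrist_force: [-0.4, 0.6, -0.8]
width: 0.168
```

```bash
cat > look.py <<'E'
from h import *
import sys
s=monitor.read_state();print(s["time"],s["q"],s["wrist_force"],s["width"],s["tool_pos"],tool()[1].as_matrix().tolist())
c=lambda im,x,y,w,h,k:cv2.resize(im[y:y+h,x:x+w],None,fx=k,fy=k,interpolation=cv2.INTER_CUBIC)
cv2.imwrite(sys.argv[1],np.hstack([c(imaging.read_camera("top"),290,175,100,100,4),c(imaging.read_camera("scene"),255,120,100,100,4)]))
E
python3 look.py pics/over.png; python3 -c "
from h import *
show('down',[.575,-.0757,.1],Rt([0,0,-1],hd(11.4)))"
```

```text
5.3 [-0.1739  0.0881  1.8216  0.      1.232  -0.3743] [-0.4204  0.5536 -0.7701] 0.16752047579471213 [ 0.5741 -0.0755  0.2245] [[-0.00016903812932717033, 0.9799723271751171, 0.19913364707425973], [3.7526542448818034e-05, 0.1991336559954299, -0.9799723392227212], [-0.9999999850089345, -0.0001581798937546619, -7.043615382990032e-05]]
down [0.1251 0.0006 0.0002] [ 0.0009  0.0002 -0.0005] deg 0.058430257007456965
```

View pics/over.png

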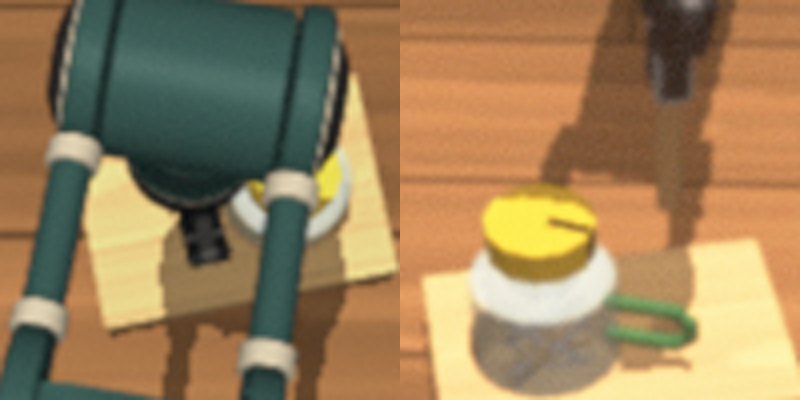

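The scene view shows the dowel hanging straight below the fingers, with its foot near (670,210) in the crop. I'll compare that with the expected projection.

```bash
python3 - <<'E'
from h import *
f=lambda X:(proj("scene",X)-[255,120]+.5)*4-.5+[400,0]
p=tool()[0]
for z in(-.03,-.06,-.086): print(z,f(p+[0,0,z]))
im=cv2.imread("pics/over.png").astype(int)
for y in(120,140,160,180,200): print(y,im[y,640:704:4].tolist())
E
```

```text
-0.03 [666.3351 130.5617]
-0.06 [666.0568 171.8853]
-0.086 [665.8241 206.4226]
120 [[56, 88, 125], [54, 86, 125], [52, 82, 125], [54, 85, 124], [59, 92, 127], [62, 94, 128], [62, 94, 128], [60, 92, 128], [63, 95, 130], [63, 94, 130], [60, 91, 126], [57, 89, 125], [56, 87, 126], [56, 85, 125], [52, 85, 123], [56, 94, 133]]
140 [[53, 85, 126], [56, 86, 127], [56, 87, 127], [56, 87, 126], [58, 88, 126], [61, 93, 129], [62, 95, 130], [65, 97, 132], [65, 96, 131], [63, 94, 129], [59, 89, 126], [59, 90, 128], [55, 86, 128], [55, 87, 128], [61, 94, 134], [65, 105, 150]]
160 [[55, 85, 124], [58, 89, 125], [58, 88, 127], [56, 87, 127], [58, 90, 127], [61, 93, 129], [63, 95, 131], [63, 96, 133], [63, 97, 134], [60, 94, 131], [57, 90, 125], [55, 87, 124], [52, 85, 124], [55, 86, 126], [56, 88, 127], [55, 87, 127]]
180 [[61, 97, 143], [56, 92, 136], [54, 85, 128], [56, 86, 125], [57, 87, 126], [61, 95, 129], [65, 98, 133], [65, 97, 133], [60, 93, 130], [61, 93, 127], [60, 91, 125], [57, 86, 121], [51, 78, 117], [49, 79, 117], [49, 79, 116], [49, 77, 114]]
200 [[94, 148, 217], [92, 146, 217], [92, 145, 217], [89, 140, 209], [79, 123, 178], [66, 102, 142], [66, 96, 134], [65, 97, 133], [65, 98, 134], [60, 93, 128], [57, 88, 127], [58, 90, 129], [63, 95, 137], [58, 89, 133], [62, 96, 140], [73, 115, 169]]
```

The dowel and fingers look about 1 px (2 mm) to +y of where the arm reports them. The grasp reaction showed the same bias, so I'll correct the target by 2 mm in -y and descend carefully.

Call:
jog_arm --pt "0.03 0.0005 0.0021 0 0 0 0" --pt "0.06 0.0005 0.0021 0 0 0 0" --pt "0.08 0.0005 0.0021 0 0 0 0" --pt "0.088 0.0005 0.0021 0 0 0 0" --pt "0.094 0.0005 0.0021 0 0 0 0" --pt "0.1 0.0005 0.0021 0 0 0 0" --pt "0.105 0.0005 0.0021 0 0 0 0" --pt "0.105 0.0005 0.0021 0 0 0 0"

```text
time: 6.2
tool_pos: [0.5753, -0.0776, 0.1201]
tcp_rot: [1.061, 1.297, -1.06]
wrist_force: [-0.2, -0.0, -0.1]
width: 0.171
```

```bash
python3 look.py pics/in1.png
```

```text
6.2 [-0.177   0.1808  1.9204  0.      1.0397 -0.3769] [-0.1733 -0.0174 -0.1367] 0.17099380334387468 [ 0.5753 -0.0776  0.1201] [[0.0006637760177453655, 0.9800751945195796, 0.19862570953631903], [-0.00010089075817792947, 0.19862581791709066, -0.9800753921397176], [-0.999999774611201, 0.0006305110424559834, 0.00023072358388487313]]
```

View pics/in1.png

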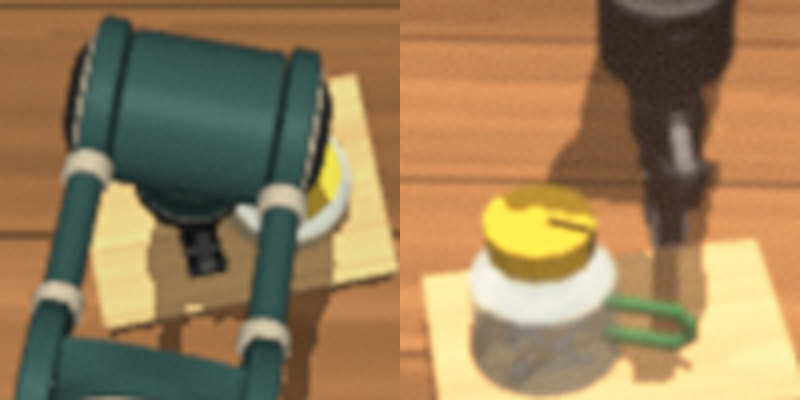

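There is no contact force with the foot nominally at 34 mm, below the board top, so it has entered the hole. I'll continue down.

Call:
jog_arm --pt "0.006 0 0 0 0 0 0" --pt "0.012 0 0 0 0 0 0" --pt "0.017 0 0 0 0 0 0" --pt "0.02 0 0 0 0 0 0" --pt "0.02 0 0 0 0 0 0"

```text
time: 6.8
tool_pos: [0.5751, -0.0776, 0.0996]
tcp_rot: [1.061, 1.297, -1.061]
wrist_force: [0.1, 0.3, -0.7]
width: 0.176
```

Call:
jog_arm --pt "0.002 0 0 0 0 0 0" --pt "0.004 0 0 0 0 0 0" --pt "0.005 0 0 0 0 0 0"

```text
time: 7.1
tool_pos: [0.5751, -0.0776, 0.0947]
tcp_rot: [1.061, 1.297, -1.061]
wrist_force: [-1.8, -0.3, 4.4]
width: 0.17
```

Contact is at 4.4 N, which matches bottoming out. I'll push slightly, open and rise.

Call:
jog_arm --pt "0.001 0 0 0 0 0 0" --pt "0.001 0 0 0 0 0 50" --pt "0.001 0 0 0 0 0 50" --pt "0.001 0 0 0 0 0 50" --pt "0.001 0 0 0 0 0 50" --pt "-0.03 0 0 0 0 0 60" --pt "-0.07 0 0 0 0 0 100" --pt "-0.11 0 0 0 0 0 100" --pt "-0.11 0 0 0 0 0 100" --pt "-0.11 0.08 0.06 0 0 0 100" --pt "-0.11 -0.15 0.02 0 0 0 100" --pt "-0.11 -0.15 0.02 0 0 0 100" --pt "-0.11 -0.15 0.02 0 0 0 100" --pt "-0.11 -0.15 0.02 0 0 0 100" --pt "-0.11 -0.15 0.02 0 0 0 100"

```text
time: 8.6
tool_pos: [0.427, -0.1268, 0.2027]
tcp_rot: [1.061, 1.301, -1.065]
wrist_force: [0.5, 0.5, -0.5]
width: 0.998
```

```bash
python3 look.py pics/in2.png
```

```text
8.6 [-0.3439 -0.1578  2.1005 -0.0009  1.2041 -0.5417] [ 0.4923  0.525  -0.5126] 0.9979976067446044 [ 0.427  -0.1268  0.2027] [[-0.005122552092165333, 0.9804252173457338, 0.19682518297370827], [0.000936957959602025, 0.19683238481319767, -0.9804367059624661], [-0.9999864406929952, -0.004837921177526294, -0.0019269013558173564]]
```

View pics/in2.png

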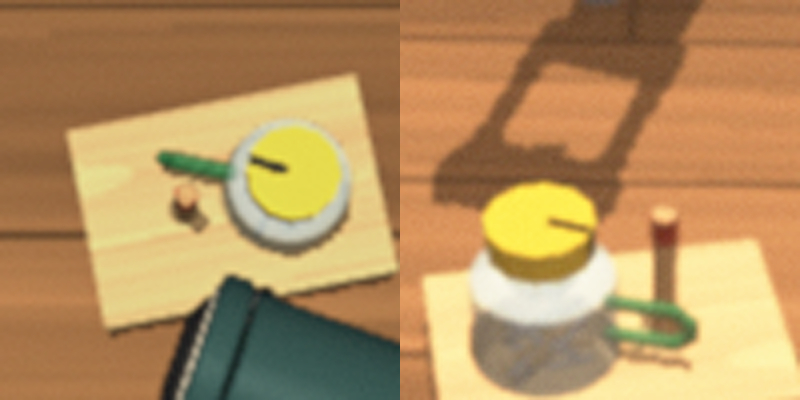

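The dowel stands upright in its hole, with its top at (664,213) in the scene crop and (185,190) in the top crop. I'll check its height numerically, refine the stripe angle, and compute the cap approach.

```bash
python3 - <<'E'
from h import *
tp=lambda u,v:((u+.5)/4-.5+290,(v+.5)/4-.5+175); sc=lambda u,v:((u-400+.5)/4-.5+255,(v+.5)/4-.5+120)
print("dowel top",tri(tp(184,190),sc(664,213)))
im=cv2.imread("pics/in2.png")
hsv=cv2.cvtColor(im[:,:400],cv2.COLOR_BGR2HSV);m=cv2.inRange(hsv,(22,120,120),(34,255,255))
n,l,st,ce=cv2.connectedComponentsWithStats(m);i=max(range(1,n),key=lambda i:st[i,4] if st[i,0]>200 else 0)
cnt=max(cv2.findContours((l==i).astype(np.uint8),0,2)[0],key=cv2.contourArea);hull=cv2.convexHull(cnt);e=cv2.fitEllipse(hull);print(e)
bl=np.argwhere((im[:,:400].max(2)<90)&(cv2.drawContours(np.zeros((400,400),np.uint8),[hull],-1,1,-1)>0))[:,::-1]
W=np.array([atz("top",tp(*b),.14)[:2] for b in bl]);c=atz("top",tp(*e[0]),.14);print("cap",c,len(bl))
far=W[np.argsort(-np.linalg.norm(W-c[:2],axis=1))[:15]].mean(0)-c[:2];_,_,v=np.linalg.svd(W-W.mean(0))
print("stripe",np.degrees(np.arctan2(far[1],far[0])),np.degrees(np.arctan2(v[0][1],v[0][0]))%180)
for z in(.2,.104): show(z,[.590,-.152,z],Rt([0,0,-1],hd(13.5)))
E
```

```text
dowel top (array([ 0.5775, -0.0753,  0.1367]), np.float64(0.0027644556813247022))
((292.9642333984375, 173.2018280029297), (92.04080200195312, 93.45160675048828), 31.22720718383789)
cap [ 0.5887 -0.1489  0.14  ] 90
stripe 71.10991728311939 72.42252420460677
0.2 [0.0047 0.1503 0.0557] [-0.0368  0.0003 -0.0007] deg 2.110798858763421
0.104 [0.1007 0.1502 0.0556] [-0.0368  0.0003 -0.0007] deg 2.110798858763421
```

The dowel top is at z ≈ 0.137, so it is home (nominal 0.135). The stripe is at about 72.3°, which gives a jaw yaw of 12.3°. I'll go over the cap, descend, and grip.

Call:
jog_arm --pt "0.0 0.05 0.02 -0.0166 0 0 100" --pt "0.0 0.1 0.04 -0.0166 0 0 100" --pt "0.004 0.1495 0.0552 -0.0166 0 0 100" --pt "0.004 0.1495 0.0552 -0.0166 0 0 100" --pt "0.004 0.1495 0.0552 -0.0166 0 0 100" --pt "0.004 0.1495 0.0552 -0.0166 0 0 100" --pt "0.03 0.1495 0.0552 -0.0166 0 0 100" --pt "0.06 0.1495 0.0552 -0.0166 0 0 100"

```text
time: 9.5
tool_pos: [0.5896, -0.1519, 0.1467]
tcp_rot: [1.05, 1.298, -1.046]
wrist_force: [0.0, -0.4, -0.8]
width: 0.999
```

```bash
python3 look.py pics/cap1.png;python3 -c "
from h import *
show('down',[.589,-.1515,.105],Rt([0,0,-1],hd(12.3)))"
```

```text
9.5 [-0.293   0.2024  1.8409  0.      1.0928 -0.5085] [ 0.0346 -0.4108 -0.7786] 0.9994050184844265 [ 0.5896 -0.1519  0.1467] [[0.005332254035709638, 0.9768762522158203, 0.21373898784188106], [-0.0015625827424634586, 0.2137499052195425, -0.9768871666440345], [-0.999984562581879, 0.004875025682977263, 0.0026662187679742932]]
down [0.0357 0.0044 0.0022] [ 0.0007 -0.0038  0.0068] deg 0.4473034110011033
```

View pics/cap1.png

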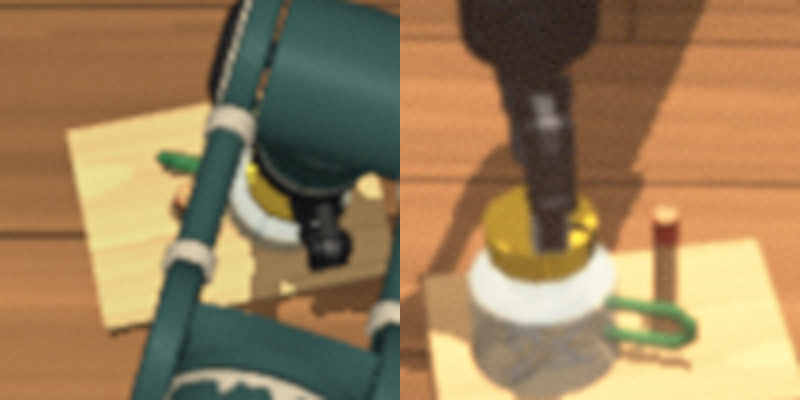

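Call:
jog_arm --pt "0.0 0.0044 0.0022 0.0007 -0.0038 0.0068 100" --pt "0.018 0.0044 0.0022 0.0007 -0.0038 0.0068 100" --pt "0.03 0.0044 0.0022 0.0007 -0.0038 0.0068 100" --pt "0.0357 0.0044 0.0022 0.0007 -0.0038 0.0068 100" --pt "0.0357 0.0044 0.0022 0.0007 -0.0038 0.0068 100"

```text
time: 10.1
tool_pos: [0.5884, -0.1514, 0.1046]
tcp_rot: [1.05, 1.304, -1.05]
wrist_force: [-0.3, 0.5, 0.4]
width: 0.998
```

```bash
python3 -c "
from h import *
s=monitor.read_state();print(s['time'],s['joint_vel'],s['wrist_force'],tool())
show('down',[.589,-.1515,.105],Rt([0,0,-1],hd(12.3)))"
```

```text
10.1 [-0.0018 -0.0063 -0.0181  0.0003  0.0067  0.0006] [-0.2726  0.5308  0.4424] (array([ 0.5884, -0.1514,  0.1046]), Rotation.from_matrix(array([[-0.001 ,  0.9771,  0.2128],
                            [ 0.0004,  0.2128, -0.9771],
                            [-1.    , -0.0009, -0.0006]])))
down [-0.0004  0.0005  0.0002] [-0.0002 -0.0006  0.0009] deg 0.061295709818486144
```

Call:
jog_arm --pt "0 0 0 0 0 0 0" --pt "0 0 0 0 0 0 0" --pt "0 0 0 0 0 0 0" --pt "0 0 0 0 0 0 0" --pt "0 0 0 0 0 0 0" --pt "0 0 0 0 0 0 0" --force 80

```text
time: 10.7
tool_pos: [0.5893, -0.1516, 0.1059]
tcp_rot: [1.05, 1.302, -1.049]
wrist_force: [-0.3, 1.6, 5.5]
width: 0.733
```

Gripped at about 62 mm. Now I'll turn anticlockwise, which is negative about tool x, starting with 20°.

Call:
jog_arm --pt "0 0 0 -0.08 0 0 0" --pt "0 0 0 -0.16 0 0 0" --pt "0 0 0 -0.24 0 0 0" --pt "0 0 0 -0.3 0 0 0" --pt "0 0 0 -0.36 0 0 0" --pt "0 0 0 -0.36 0 0 0"

```text
time: 11.3
tool_pos: [0.59, -0.1516, 0.106]
tcp_rot: [0.777, 1.425, -0.776]
wrist_force: [1.7, 0.2, 0.7]
width: 0.735
```

```bash
python3 -c "
from h import *
s=monitor.read_state();print(s['time'],s['torque'],s['wrist_force'],s['width'],tool())"
```

```text
11.3 [ 0.029  -0.3173 -0.0591] [1.6628 0.1821 0.7197] 0.735186056053196 (array([ 0.59  , -0.1516,  0.106 ]), Rotation.from_matrix(array([[ 0.0024,  0.8395,  0.5433],
                            [-0.0002,  0.5433, -0.8395],
                            [-1.    ,  0.0019,  0.0015]])))
```

Call:
jog_arm --pt "0 0 0 -0.06 0 0 0" --pt "0 0 0 -0.12 0 0 0" --pt "0 0 0 -0.18 0 0 0" --pt "0 0 0 -0.18 0 0 0"

```text
time: 11.7
tool_pos: [0.5903, -0.1517, 0.106]
tcp_rot: [0.639, 1.472, -0.638]
wrist_force: [2.4, 0.4, 0.2]
width: 0.734
```

```bash
python3 look.py pics/turn1.png; python3 -c "
from h import *
s=monitor.read_state();print(s['torque'])"
```

```text
11.7 [-0.2926  0.2456  1.8702  0.0006  1.0227 -1.0462] [2.4483 0.4434 0.159 ] 0.7342351827321688 [ 0.5903 -0.1517  0.106 ] [[0.003019893586190092, 0.7294831948826156, 0.6839920676634925], [-0.00037614088732151885, 0.6839959668502027, -0.7294856926977314], [-0.999995369369659, 0.001945691781343517, 0.002339983489480113]]
[-0.0393 -0.2445 -0.051 ]
```

View pics/turn1.png

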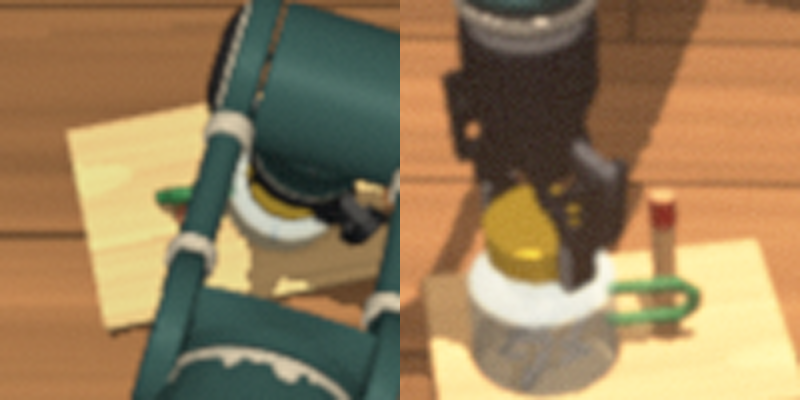

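The handle now bears on the dowel, which leans a few degrees within its slack; its top moved from row 213 to row 196 in the crop. I'll turn on to the release angle, about 52° more.

Call:
jog_arm --pt "0 0 0 -0.08 0 0 0" --pt "0 0 0 -0.16 0 0 0" --pt "0 0 0 -0.24 0 0 0" --pt "0 0 0 -0.32 0 0 0" --pt "0 0 0 -0.4 0 0 0" --pt "0 0 0 -0.48 0 0 0" --pt "0 0 0 -0.56 0 0 0" --pt "0 0 0 -0.64 0 0 0" --pt "0 0 0 -0.72 0 0 0" --pt "0 0 0 -0.8 0 0 0" --pt "0 0 0 -0.88 0 0 0" --pt "0 0 0 -0.9 0 0 0" --pt "0 0 0 -0.9 0 0 0"

```text
time: 13.1
tool_pos: [0.5918, -0.1518, 0.1085]
tcp_rot: [-0.064, 1.564, 0.062]
wrist_force: [0.5, 1.5, 9.1]
width: 0.731
```

```bash
python3 look.py pics/turn2.png; python3 -c "
from h import *
s=monitor.read_state();print(s['torque'])"
```

```text
13.1 [-0.2924  0.2435  1.8677  0.0009  1.024  -1.9441] [0.5012 1.495  9.135 ] 0.7305749475052087 [ 0.5918 -0.1518  0.1085] [[0.006330200103670081, -0.0803497058114924, 0.9967466344777164], [-0.0010599271286070786, 0.9967655065499683, 0.08035795857702813], [-0.9999794023484333, -0.0015651607559457534, 0.006224560279932179]]
[ 0.2648  0.0686 -0.0229]
```

View pics/turn2.png

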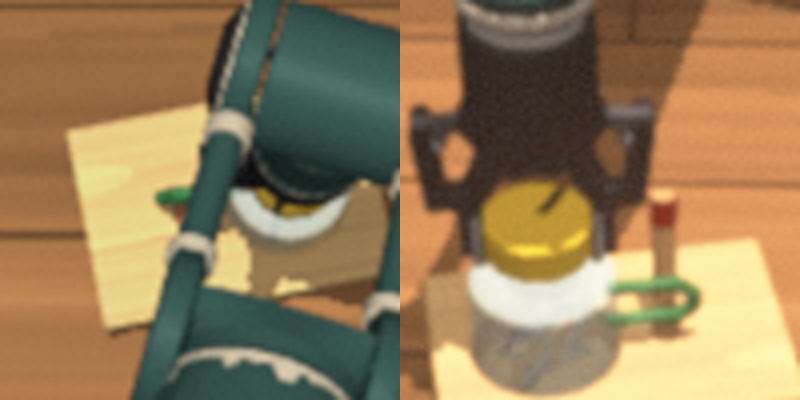

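The stripe is at about 155° and the handle at about 95°, so roughly 60° apart. The seal is pushing up (+9 N). I'll lift gently and check.

Call:
jog_arm --pt "-0.002 0 0 0 0 0 0" --pt "-0.004 0 0 0 0 0 0" --pt "-0.006 0 0 0 0 0 0" --pt "-0.007 0 0 0 0 0 0"

```text
time: 13.6
tool_pos: [0.5913, -0.1518, 0.1151]
tcp_rot: [-0.063, 1.565, 0.062]
wrist_force: [-0.2, -0.1, -0.3]
width: 0.734
```

The wrist force is about 0 N, so the cap is free and not carrying the jar. I'll lift another 35 mm and hold.

Call:
jog_arm --pt "-0.01 0 0 0 0 0 0" --pt "-0.02 0 0 0 0 0 0" --pt "-0.03 0 0 0 0 0 0" --pt "-0.035 0 0 0 0 0 0" --pt "-0.035 0 0 0 0 0 0" --pt "-0.035 0 0 0 0 0 0" --pt "-0.035 0 0 0 0 0 0"

```text
time: 14.3
tool_pos: [0.5907, -0.1517, 0.1496]
tcp_rot: [-0.063, 1.566, 0.062]
wrist_force: [-0.3, 1.0, -1.3]
width: 0.734
```

```bash
python3 look.py pics/end.png
```

```text
14.3 [-0.2925  0.2021  1.8355  0.0007  1.0996 -1.9433] [-0.2961  1.0346 -1.3065] 0.7342274700915596 [ 0.5907 -0.1517  0.1496] [[0.004358092399140701, -0.0795648371196009, 0.9968201661908591], [-0.0006494393899620088, 0.9968291971939744, 0.07956839730756796], [-0.9999902925824427, -0.000994140708150744, 0.004292601208251201]]
```

View pics/end.png

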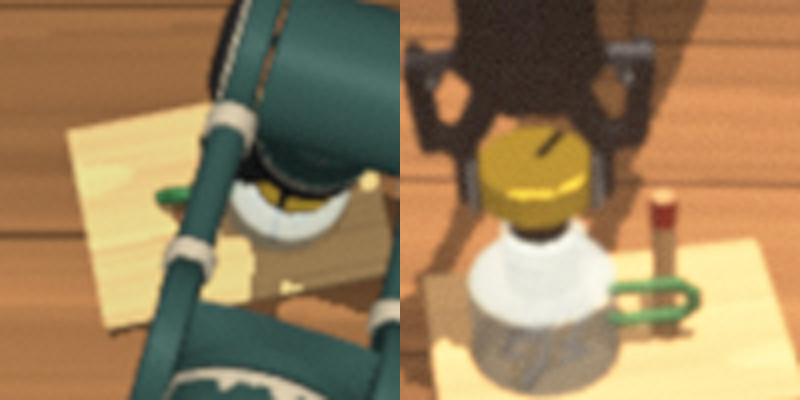

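The cap is held level above the visible open mouth, and the jar sits in its well. Last I'll check the dowel's lean from its top position.

```bash
python3 - <<'E'
from h import *
sc=lambda u,v:((u-400+.5)/4-.5+255,(v+.5)/4-.5+120)
for n in("in2","end"):
    im=cv2.imread(f"pics/{n}.png");h=cv2.cvtColor(im,cv2.COLOR_BGR2HSV)
    m=cv2.inRange(h,(0,150,40),(180,255,255))&((h[...,0]<6)|(h[...,0]>172)).astype(np.uint8)*255
    m[:,:620]=0;m[:180]=0;m[260:]=0;m[:,700:]=0
    ys,xs=np.nonzero(m);print(n,len(ys),ys.min(),ys.max(),xs.mean(),ys.mean())
    print(atz("scene",sc(xs.mean(),ys.mean()),.125))
E
```

```text
in2 62 230 241 665.5322580645161 235.3548387096774
[ 0.5841 -0.0756  0.125 ]
end 217 209 225 662.6082949308756 216.36866359447004
[ 0.5666 -0.0776  0.125 ]
```

```bash
python3 - <<'E'
from h import *
f=lambda X:(proj("top",X)-[290,175]+.5)*4-.5
print("home upright",f([.5775,-.0753,.1367]),"tilt",f([.5615,-.0753,.135]),"rise",f([.5775,-.0753,.150]))
im=cv2.imread("pics/end.png")[180:250,130:230]; ref=cv2.imread("pics/in2.png")[180:250,130:230]
cv2.imwrite("pics/z.png",cv2.resize(np.hstack([ref,im]),None,fx=4,fy=4))
E
```

```text
home upright [186.0464 190.0565] tilt [186.0961 213.3897] rise [186.3427 187.7224]
```

View pics/z.png

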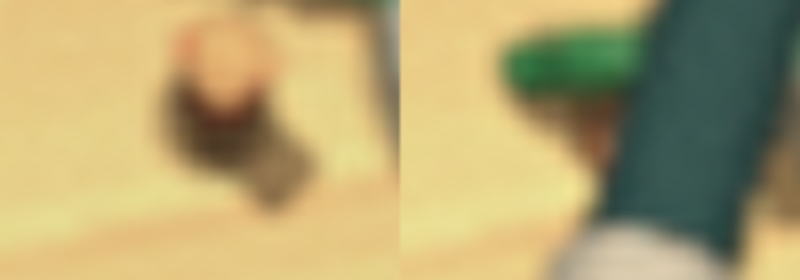

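The red band shows at crop (180,216), matching the tilt prediction (186,213) rather than a rise (186,188). So the dowel is home and only leaning within its slack, about 0.13 rad against the 0.17 limit. I'm handing in.

```bash
python3 -c "
from workcell import finish_job,monitor
s=monitor.read_state();print(s['time'],abs(s['joint_vel']).max(),s['width']);finish_job()"
```

```text
14.4 0.0015501144017315792 0.7341714735507242
the job is handed in; nothing more can be done
```

I stood the dowel in its hole, unscrewed the yellow cap and handed the job in at 14.4 s, holding the cap above its jar. No verdict was reported, so the figures below are from my own last checks.

- **Dowel:** I took it from the rest, lowered it until it touched bottom (4.4 N) and let go. Its top then measured 137 mm high, against 135 mm when fully home.
- **Cap:** I gripped it across its flats at 80 N and turned it about 82° anticlockwise. The handle stopped against the dowel, leaving the stripe about 60° past it. On lifting, the wrist force was about 0 N, so the jar was not carried along.
- **Final pose:** the cap is level to within about 0.005 rad and still. Its centre is about 39 mm above the mouth, and the jar stands in its well.
- **Bystanders:** I did not photograph the tin, tape measure or screwdriver again. The arm stayed clear of them, and no unexpected forces showed.

**Weak points:**
- **Dowel lean:** the handle leaves the dowel leaning by about 0.13 rad, my estimate from the pictures. The hole's slack allows at most about 0.14 and the limit is 0.17. The top view fits a lean rather than a rise, but one rough scene estimate suggested up to 0.15 rad.
- **Camera offset:** the cameras and the arm disagreed by about 2 mm in y, which I corrected for.

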